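# Hold the bag clip open over the new bottle chart

### The job

Take the green clip off the old orange-headed chart and bring it to the new blue-headed one: squeeze its tails so that the jaws gape wide, and hold it from above with one open jaw on each side of the card around the middle of its top edge, neither jaw touching the card, so that I can slip a note in. Finish like that, still holding the clip wide open and quite still, and do not knock the charts, the tin, the cup or the bottles on the drying stand.

Things in the scene. Friction and masses are not known exactly. Their poses are not given: they have to be found in the camera images.
- clip: green plastic bag clip, two levers on a steel pin, 64 mm wide (y), 108 mm tall, about 50 g. Sits upright on the old chart's top edge, jaws down, tails up. Origin: middle of the pin, 38 mm above that edge. z up to the tails, y along the pin (and card edge), x across the jaws. The pose is that of the +x lever, which turns half the opening off the midline when both tails are squeezed evenly
- clip_lever (a joint): opening of the clip, angle between the two levers in rad: 0 while it grips a card, -0.06 shut on nothing, 0.60 fully open at the stop. The spring shuts it; it takes about 2 N on each tail top to start and 7 N to open fully, more if pressed nearer the pin. The jaw tips gape 3 mm at 0, about 24 mm at 0.40 and 33 mm at 0.60
- clip_tail_a (a point): top outer end of the +x tail, a flat plate 34 mm wide (y) that leans outward; this point is 49 mm above the pin and 47 mm from the other tail's, over the outer faces, while the clip grips a card. Squeezing the tail tops together along x opens the jaws; fully squeezed the tails stand parallel, 16 mm over the outer faces, against a stop
- clip_tail_b (a point): top outer end of the -x tail, a flat plate 34 mm wide (y) that leans outward; this point is 49 mm above the pin and 47 mm from the other tail's, over the outer faces, while the clip grips a card. Squeezing the tail tops together along x opens the jaws; fully squeezed the tails stand parallel, 16 mm over the outer faces, against a stop
- clip_jaw_a (a point): middle of the gripping face of the lip on the +x jaw, 52 mm below the pin when shut; the lip is 8 mm tall and ends 56 mm below the pin. Above the lips the space between the jaws is free up to 8 mm below the pin
- clip_jaw_b (a point): middle of the gripping face of the lip on the -x jaw, 52 mm below the pin when shut; the lip is 8 mm tall and ends 56 mm below the pin. Above the lips the space between the jaws is free up to 8 mm below the pin
- old_chart: cream card with an orange header band, 148 mm wide (along y), 3 mm thick (along x), upright in a slotted white marble block 166 x 60 x 24 mm that is stuck to the counter. Origin: centre of the block's underside; z up
- old_chart_edge (a point): middle of the old chart's top edge, 117 mm above the counter; axes as the chart's
- new_chart: white card with a blue header band, of the same size and in the same kind of block, stuck to the counter. Origin: centre of the block's underside; x square to the card, y along it, z up
- new_chart_edge (a point): middle of the new chart's top edge, 117 mm above the counter; axes as the chart's
- tin: closed aluminium tin with a press lid, 94 mm across, 106 mm tall. Origin: centre of its underside
- cup: squat grey stoneware cup, 88 mm across, 62 mm tall. Origin: centre of its underside
- drying_stand: wooden drying stand fixed to the counter, board 340 x 100 x 22 mm (x, y, z) with a row of four 12 mm dowel pegs along x, 147 mm tall. Origin: centre of its underside
- bottle_a_top (a point): upturned base of the clear bottle on the peg nearest the robot (bottle 60 mm across, 158 mm tall, its base 180 mm above the counter)
- bottle_b_top (a point): upturned base of the clear bottle on the third peg from the robot, of the same size
Not all that is in view belongs to the job. Of the things shaped like the clip, the green one is meant. Leave any turquoise look-alike of the old_chart alone.

How it is judged:
By the outcome, as a careful person would: the job done as asked, in the order asked, and still so for the second after the job is handed in, while the arm keeps its last pose, push and grip.
It also fails if it takes over 38 s, if anything falls off the work surface, if the arm or the gripper's body presses on something with over 40 N, if the wrist force passes 120 N, or if a joint passes its speed limit or range.

### The arm

A 6-joint arm with a two-finger parallel gripper is mounted at the origin on the work surface. World frame = base frame: x ahead of the robot, y to its left, z up, the work surface at z = 0. Lengths are in m, angles in degrees, forces in N, time in s.
With the tool pointing down it reaches from about 0.3 to 0.75 m from the base axis. Payload 8.5 kg.
Tool frame: the origin (TCP) lies midway between the tips of the shut fingers; the grasp point (between the pads) lies 19 mm behind it (env.tcp_to_grasp is the z of the grasp point in the tool frame, in m); z points along the fingers, y is the line along which they close (so a half turn about z gives the same grasp; the last joint's range is limited). The gripper opens to 85 mm and grips with 20 to 120 N. Pads are 22 mm wide; open, the fingers measure 114 mm over their backs; the gripper's body (76 mm by 85 mm) begins 54 mm behind the grasp point. The pads swing forward as they close: fully open they stand 13 mm farther back than shut.
Start: joints at [-85.044, 21.807, 74.336, -0, 83.858, -12.336], TCP at [0.163, -0.525, 0.203] pointing down, gripper open.
Joint ranges: [-178.18, 178.18], [-50.72, 133.34], [12.68, 142.11], [-81.47, 261.47], [9.98, 163.14], [-165.26, 165.26]. Speed limits (degrees/s): [136.94, 136.94, 180, 180, 180, 180].

### API

Orientations are given as a 3x3 rotation matrix whose columns are the frame's x, y, z axes.
In Python, from rig import env, imaging, job, models gives the robot as it stands. The module is installed in compiled form; this text tells all that it offers.
- The arm moves only by the tool jog_arm, never from a script. Its argument "plan" is text: rows parted by semicolons, each of 7 numbers parted by spaces: the turn, a rotation vector about the tool's x, y, z in degrees, then the shift along the tool's x, y, z in cm, then the closure in counts, from 0 (fully open) to 255 (shut). In form: rx ry rz x y z claw; .... A call has 1 to 10 rows; each row shifts and turns the commanded pose from where the row before left it, along the tool's axes as they then stand; what a row does not reach is not made up. A row lasts 1/12 s, in which the tool goes at most 41.7 mm and 7.16 degrees, less where a joint would pass 70% of its speed; a pose out of reach is approached as far as the arm can. A call with a gripper value outside its range is refused whole. The fingers move at their own pace and stop on an object; "grip_force" is the grip in N (left out, the last holds). Time passes only in rows, so rows that do not move let the fingers close. It gives the time, the measured TCP pose, the force, the opening and the grip force at its end, in the units of the state.
- env.observe(): the state, without advancing time (a new reading comes with each control period).
- imaging.get_image(name): name is "scene" or "top"; returns a dict with "pixels" (480x640x3 uint8, red, green, blue), "depth" (480x640 float32, m along the optical axis (not along the pixel's ray), 0 where there is no reading), "fov_y" (degrees; the focal length in pixels is half the picture's height over the tangent of half this angle, whatever the lens; pixels are square), "cx", "cy" (the principal point, pixels), "world_from_camera" (4x4, takes a point from camera to world coordinates). Camera axes: x right, y down, z forward; pixel columns grow to the right and rows downward; lengths in m; the calibration is good to about 2 mm. A picture is of the moment at which its call begins.
- job.close_job(): hands the job in; it is judged then, once.
Trained networks look in the newest picture that a camera, given by its name, has taken for a name from the list of things; names that differ only in an ending like _2 or _b are one class to them, and where a whole thing is asked for, a point or a joint stands for the part that bears it (a point fixed in the world has none). Each returns a list of dicts, best first, with "confidence" (0 to 1); they miss things now and then, are a little off and sometimes report something else, mostly with a low value. They report only what shows in the picture. A call takes as long as a camera call. They do not tell look-alikes from the thing itself.
- models.outline_of(camera, query): "region" (480x640 bool, what is visible of it) and "bbox" ([centre column, centre row, width, height] in pixels, round what is visible of it).
- models.tip_of(camera, query): "at" ([column, row] in pixels: a listed point, or the origin of a listed thing).
The state is a dict: "time_s": time; "q": joint angles; "qvel": joint speeds; "joint_efforts": joint torques, N m; "position": TCP position; "tool_rot": TCP orientation; "ft_force": force on the tool from outside, world axes, zero at the start; "wrist_torque": the same for the moment, N m; "grip_width": finger opening in m; "gripper_force": force on a finger pad.
Only numpy, scipy, OpenCV 4.12 (cv2) and the standard library are available. Lean on these libraries where they do the work, as an engineer would, in place of code of your own. Each camera call takes 0.05 s, during which the arm holds its last target. There are 200 camera calls.

## Working session

There is one attempt and no reset: what is moved stays moved. The work goes in short steps, Python scripts to look and compute and a tool call to move; the robot and the scene stay as the last step left them, time stands still between calls to the robot, and variables do not carry over. Pictures are saved under pics/ and viewed, at most 10 in all, crops included, and the job is handed in when it is done.

Besides the shell and the picture viewer there is one more tool, called as a command line: name --argument value ..., lists and objects as JSON in quotes. jog_arm: Moves the arm, as the interface text tells. Its arguments: {"type":"object","properties":{"plan":{"type":"string"},"grip_force":{"type":"number"}},"required":["plan"]}

```bash
mkdir -p pics; cat > h.py <<'E'
import numpy as np, cv2
from rig import env, imaging, job, models
def pts(im):
    h,w=im["depth"].shape; f=h/2/np.tan(np.radians(im["fov_y"])/2)
    u,v=np.meshgrid(np.arange(w),np.arange(h)); d=im["depth"]
    P=np.stack([(u-im["cx"])/f*d,(v-im["cy"])/f*d,d],-1)
    M=im["world_from_camera"]; return P@M[:3,:3].T+M[:3,3]
def save(im,n): cv2.imwrite("pics/"+n,im["pixels"][:,:,::-1])
E
python3 - <<'E'
from h import *
np.set_printoptions(precision=3,suppress=True)
s=env.observe(); print(s["time_s"],s["tool_rot"],s["grip_width"],env.tcp_to_grasp)
for c in("scene","top"):
    im=imaging.get_image(c); save(im,c+"0.png"); P=pts(im); print(c,im["world_from_camera"],im["fov_y"])
    for q in("clip","old_chart","new_chart","tin","cup","drying_stand"):
        for o in models.outline_of(c,q)[:3]:
            r=o["region"]&(im["depth"]>0); p=P[r]
            print(q,round(o["confidence"],2),np.round(o["bbox"]),np.percentile(p,[3,50,97],axis=0).ravel() if len(p) else "")
    for q in("old_chart_edge","new_chart_edge","clip_tail_a","bottle_a_top"):
        for o in models.tip_of(c,q)[:4]:
            a=np.round(o["at"]).astype(int); print(q,round(o["confidence"],2),a,P[a[1],a[0]])
E
```

```text
0.0 [[ 0.955  0.297 -0.   ]
 [ 0.297 -0.955  0.001]
 [ 0.    -0.001 -1.   ]] 0.08524647109977748 -0.0187
scene [[ 0.406  0.771 -0.491  1.416]
 [ 0.914 -0.345  0.214 -0.323]
 [-0.004 -0.536 -0.845  1.542]
 [ 0.     0.     0.     1.   ]] 42.297912742780596
clip 0.8 [276. 332.  20.  32.] [ 0.698 -0.154  0.003  0.725 -0.134  0.058  0.751 -0.118  0.104]
old_chart 0.88 [253. 298.  64.  54.] [ 0.583 -0.227  0.005  0.598 -0.159  0.028  0.626 -0.075  0.112]
old_chart 0.75 [251. 246.  54.  57.] [ 0.407 -0.173  0.007  0.437 -0.104  0.035  0.477 -0.025  0.117]
new_chart 0.63 [344. 255.  53.  58.] [0.544 0.057 0.005 0.575 0.13  0.028 0.612 0.208 0.116]
new_chart 0.19 [435. 210.  74.  86.] [0.355 0.414 0.009 0.555 0.456 0.022 0.672 0.513 0.111]
tin 0.97 [328. 337.  39.  44.] [ 0.753 -0.065  0.004  0.806 -0.027  0.101  0.836  0.018  0.109]
cup 0.83 [143. 310.  36.  36.] [ 0.464 -0.483  0.001  0.489 -0.448  0.033  0.544 -0.41   0.065]
drying_stand 0.95 [435. 210.  78.  88.] [0.356 0.414 0.007 0.556 0.457 0.022 0.673 0.515 0.115]
old_chart_edge 0.96 [248 232] [ 0.434 -0.1    0.114]
old_chart_edge 0.6
[... 964 characters left out ...]
 0.117]
new_chart 0.45 [391. 245.  24.   7.] [ 0.57  -0.146  0.131  0.576 -0.123  0.193  0.586 -0.106  0.204]
tin 0.65 [346. 163.  37.  47.] [ 0.748 -0.062  0.014  0.783 -0.021  0.102  0.831  0.018  0.108]
drying_stand 0.7 [148. 280.  60. 142.] [0.349 0.413 0.005 0.504 0.456 0.022 0.668 0.517 0.097]
old_chart_edge 0.65 [379 312] [ 0.431 -0.101  0.119]
old_chart_edge 0.6 [401 240] [ 0.59  -0.146  0.16 ]
new_chart_edge 0.55 [280 255] [0.565 0.134 0.033]
clip_tail_a 0.67 [383 190] [ 0.739 -0.127  0.011]
clip_tail_a 0.58 [394 252] [ 0.576 -0.151  0.025]
clip_tail_a 0.52 [400 183] [ 0.735 -0.156  0.101]
clip_tail_a 0.25 [118 258] [0.543 0.475 0.176]
bottle_a_top 0.63 [106 332] [0.385 0.488 0.18 ]
```

```bash
python3 - <<'E'
import cv2,numpy as np
a=cv2.imread("pics/scene0.png")[120:370,110:490]; cv2.imwrite("pics/c1.png",cv2.resize(a,None,fx=2,fy=2,interpolation=3))
b=cv2.imread("pics/top0.png")[140:380,80:440]; cv2.imwrite("pics/c2.png",cv2.resize(b,None,fx=2.2,fy=2.2,interpolation=3))
E
```

```text
(no output)
```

View pics/c1.png

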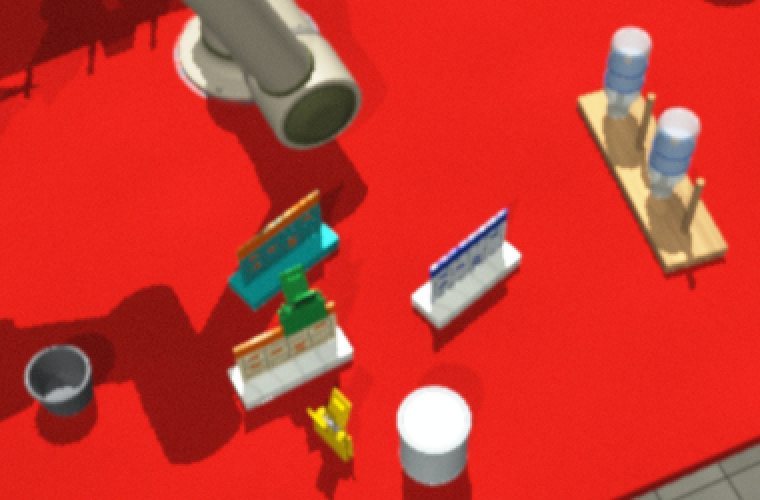

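View pics/c2.png

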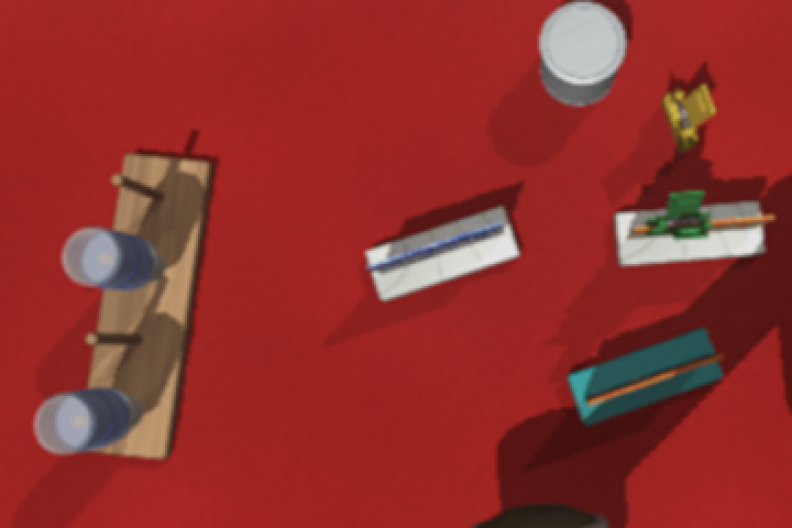

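The green clip sits on the old orange-headed chart. Things it could be mistaken for, in scene pixels:
- The green clip itself is at (258,270), and at top (390,240).
- A yellow clip lies on the counter at scene (276,332).
- The turquoise look-alike chart is at (251,246).

The new blue-headed chart is at scene (344,255). I choose the green clip. Next I measure it and check it in a crop.

```bash
python3 - <<'E'
from h import *
np.set_printoptions(precision=4,suppress=True)
ims=[imaging.get_image(c) for c in("scene","top")]
for im in ims:
    P=pts(im); hsv=cv2.cvtColor(im["pixels"],cv2.COLOR_RGB2HSV); H,S,V=[hsv[...,i].astype(int) for i in range(3)]
    ok=im["depth"]>0
    near=lambda x,y,r: ok&(np.hypot(P[...,0]-x,P[...,1]-y)<r)
    def axis(p):
        c=p.mean(0); u=np.linalg.svd(p-c)[2][0]; u*=np.sign(u[1]); return c,np.degrees(np.arctan2(-u[0],u[1]))
    for n,x,y in(("old",.59,-.15),("new",.565,.132)):
        for lo,hi in((.09,.125),(.018,.03)):
            m=near(x,y,.11)&(P[...,2]>lo)&(P[...,2]<hi)
            if hi>.1: m&=(((H>100)&(H<135)&(S>80)) if n=="new" else ((H>7)&(H<25)&(S>90)))
            else: m&=S<70
            p=P[m][:,:2]
            if len(p)>10:
                r=cv2.minAreaRect((p*1000).astype(np.float32)); c,a=axis(p); print(n,lo,len(p),c,"yaw",a,"rect",r)
    g=near(.59,-.12,.1)&(H>45)&(H<80)&(S>100)
    p=P[g]; print("clip",len(p),"med",np.median(p,0))
    for a,b in((.10,.14),(.14,.165),(.165,.18),(.18,.195),(.195,.215)):
        q=p[(p[:,2]>a)&(p[:,2]<b)]
        if len(q)>3: print(a,len(q),np.percentile(q,[2,50,98],axis=0)[:,:2].ravel(),"rect",cv2.minAreaRect((q[:,:2]*1000).astype(np.float32)))
    print("top z",np.percentile(p[:,2],[95,99,100]))
a=ims[0]["pixels"][215:315,200:320,::-1];b=ims[1]["pixels"][190:290,330:450,::-1]
cv2.imwrite("pics/c3.png",cv2.resize(np.hstack([a,b]),None,fx=3.3,fy=3.3,interpolation=2))
E
```

```text
old 0.09 180 [ 0.5952 -0.1741] yaw 5.367051784954289 rect ((592.4288940429688, -148.46743774414062), (11.205179214477539, 148.98495483398438), 5.293561935424805)
old 0.018 644 [ 0.6058 -0.1525] yaw 2.9697662750385128 rect ((595.8817749023438, -148.5492401123047), (59.6173095703125, 166.863525390625), 4.1489715576171875)
new 0.09 140 [0.5685 0.1318] yaw 18.925021772686375 rect ((569.0202026367188, 136.1439666748047), (10.727625846862793, 142.51959228515625), 18.45747947692871)
new 0.018 580 [0.58   0.1284] yaw 13.44358149739896 rect ((567.7838134765625, 134.63804626464844), (62.20651626586914, 170.49192810058594), 18.096147537231445)
clip 515 med [ 0.5938 -0.1232  0.1578]
0.1 175 [ 0.586  -0.1499  0.5953 -0.1214  0.6018 -0.091 ] rect ((591.2566528320312, -120.7872314453125), (19.171785354614258, 62.44866943359375), 6.070099830627441)
0.14 119 [ 0.5755 -0.1494  0.5948 -0.1266  0.6002 -0.0961] rect ((587.1163940429688, -123.64017486572266), (27.536741256713867, 56.542205810546875), 2.6161797046661377)
0.165 63 [ 0.5684 -0.1372  0.5786 -0.1214  0.6051 -0.1047] rect ((586.6422119140625, -
[... 1275 characters left out ...]
4498291)
0.14 86 [ 0.5817 -0.1468  0.5913 -0.1167  0.5993 -0.0929] rect ((591.6047973632812, -120.18351745605469), (18.51910400390625, 58.23589324951172), 4.233725547790527)
0.165 46 [ 0.5767 -0.1376  0.6006 -0.117   0.6039 -0.106 ] rect ((591.8707275390625, -121.00196838378906), (26.27016830444336, 32.48423385620117), 12.870054244995117)
0.18 60 [ 0.5731 -0.1359  0.6033 -0.1202  0.6082 -0.1054] rect ((591.7340087890625, -121.97445678710938), (36.90604019165039, 30.05193328857422), 10.972103118896484)
0.195 70 [ 0.57   -0.1346  0.6088 -0.1207  0.6132 -0.1047] rect ((591.7864990234375, -122.81221771240234), (43.18914031982422, 30.670459747314453), 9.4613037109375)
top z [0.2037 0.2063 0.2077]
```

View pics/c3.png

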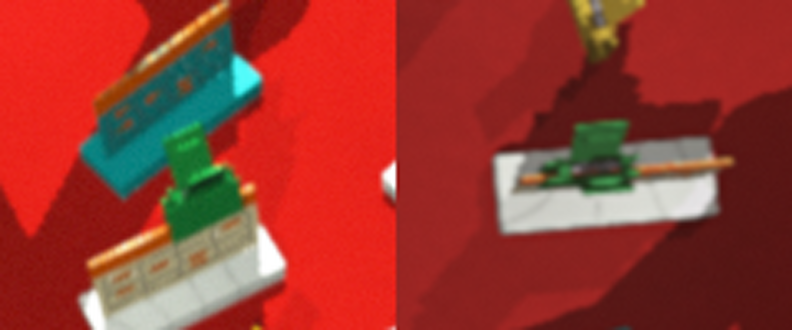

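The crop confirms the choice: the green clip on the cream, orange-headed white-block chart (left panel (205,180), right panel (600,160)). The clip is at about (0.5905, -0.121) with yaw 5.2°. The new edge is at about (0.5675, 0.133) with yaw 19.1°. I turn and lift first.

jog_arm --plan "0 0 -7 0 0 -0.5 0;0 0 -7 0 0 -0.5 0;0 0 -7 0 0 -0.5 0;0 0 -7 0 0 -0.5 0;0 0 -7 0 0 -0.5 0;0 0 -7 0 0 -0.5 0;0 0 -7 0 0 -0.5 0;0 0 -7 0 0 -0.5 0;0 0 -7 0 0 -0.5 0;0 0 -7 0 0 -0.5 0" --grip_force 30

```text
time_s: 2.03
position: [0.1635, -0.5251, 0.2532]
tool_rot: [[0.041, 0.999, 0.0], [0.999, -0.041, -0.0], [-0.0, 0.0, -1.0]]
ft_force: [0.1, -0.5, -0.6]
grip_width: 0.0854
gripper_force: 0.0
```

jog_arm --plan "0 0 -7 0 0 0 0;0 0 -0.9 0 0 0 0;0 0 0 0 0 0 0"

```text
time_s: 2.28
position: [0.1635, -0.525, 0.2528]
tool_rot: [[-0.088, 0.996, -0.0], [0.996, 0.088, 0.0], [0.0, -0.0, -1.0]]
ft_force: [0.1, 0.1, 0.1]
grip_width: 0.0855
gripper_force: 0.0
```

```bash
cat > g.py <<'E'
import sys
from h import *
np.set_printoptions(precision=4,suppress=True)
def to(p,yaw):
    s=env.observe(); R=np.array(s["tool_rot"]); y=R[:,1]
    print("t",s["time_s"],"pos",np.array(s["position"]),"shift cm",R.T@(np.array(p)-s["position"])*100,"yaw",np.degrees(np.arctan2(y[1],y[0])),"z",R[:,2],"F",s["ft_force"],"w",s["grip_width"],s["gripper_force"])
if __name__=="__main__": to([float(a) for a in sys.argv[1:4]],0)
E
python3 g.py .5905 -.1212 .253
```

```text
t 2.2833 pos [ 0.1635 -0.525   0.2528] shift cm [36.4638 46.0957 -0.0107] yaw 5.056640836903803 z [-0.      0.0002 -1.    ] F [0.0956 0.108  0.1369] w 0.08550761720209457 0.0
```

jog_arm --plan "0 0 0 1.8 2.3 0 0;0 0 0 1.8 2.3 0 0;0 0 0 1.8 2.3 0 0;0 0 0 1.8 2.3 0 0;0 0 0 1.8 2.3 0 0;0 0 0 1.8 2.3 0 0;0 0 0 1.8 2.3 0 0;0 0 0 1.8 2.3 0 0;0 0 0 1.8 2.3 0 0;0 0 0 1.8 2.3 0 0"

```text
time_s: 3.12
position: [0.3771, -0.3238, 0.2528]
tool_rot: [[-0.087, 0.996, -0.0], [0.996, 0.087, 0.0], [0.0, -0.0, -1.0]]
ft_force: [1.0, -0.1, 0.2]
grip_width: 0.0854
gripper_force: 0.0
```

jog_arm --plan "0 0 0 1.8 2.3 0 0;0 0 0 1.8 2.3 0 0;0 0 0 1.8 2.3 0 0;0 0 0 1.8 2.3 0 0;0 0 0 1.8 2.3 0 0;0 0 0 1.8 2.3 0 0;0 0 0 1.8 2.3 0 0;0 0 0 1.8 2.3 0 0;0 0 0 1.8 2.3 0 0;0 0 0 0 0 0 0"

```text
time_s: 3.95
position: [0.5701, -0.1416, 0.2521]
tool_rot: [[-0.091, 0.996, 0.0], [0.996, 0.091, 0.001], [0.001, 0.0, -1.0]]
ft_force: [0.4, -0.2, -0.5]
grip_width: 0.0855
gripper_force: 0.0
```

```bash
python3 g.py .5905 -.1212 .171
```

```text
t 3.95 pos [ 0.5701 -0.1416  0.2521] shift cm [1.8379 2.2128 8.1147] yaw 5.20334199083909 z [ 0.      0.0014 -1.    ] F [ 0.3979 -0.2175 -0.515 ] w 0.0854686059147718 0.0
```

jog_arm --plan "0 0 0 1.8 2.2 0 0;0 0 0 0.04 0 0 0;0 0 0 0 0 1.5 0;0 0 0 0 0 1.5 0;0 0 0 0 0 1.5 0;0 0 0 0 0 1.5 0;0 0 0 0 0 1.2 0;0 0 0 0 0 0.9 0;0 0 0 0 0 0 0"

```text
time_s: 4.7
position: [0.587, -0.1248, 0.1701]
tool_rot: [[-0.088, 0.996, -0.003], [0.996, 0.088, 0.001], [0.002, -0.003, -1.0]]
ft_force: [-0.3, -0.1, 0.9]
grip_width: 0.0854
gripper_force: 0.0
```

```bash
python3 - <<'E'
from h import *
from g import to
to([.5905,-.1212,.171],0)
a=imaging.get_image("scene");b=imaging.get_image("top")
for im in(a,b):
    P=pts(im); hsv=cv2.cvtColor(im["pixels"],cv2.COLOR_RGB2HSV)
    g=cv2.inRange(hsv,(45,100,20),(80,255,255))>0
    p=P[g&(np.hypot(P[...,0]-.59,P[...,1]+.12)<.09)]; print(len(p),np.percentile(p,[2,98],axis=0) if len(p) else "")
x=a["pixels"][215:315,200:320,::-1];y=b["pixels"][190:290,330:450,::-1]
cv2.imwrite("pics/c4.png",cv2.resize(np.hstack([x,y]),None,fx=3.3,fy=3.3,interpolation=2))
E
```

```text
t 4.7 pos [ 0.587  -0.1248  0.1701] shift cm [ 0.3247  0.3848 -0.0952] yaw 5.071510438063105 z [-0.0033  0.0013 -1.    ] F [-0.3099 -0.0753  0.9003] w 0.08542151796393704 0.0
382 [[ 0.5678 -0.1494  0.0993]
 [ 0.6385 -0.0925  0.2778]]
30 [[ 0.5697 -0.1218  0.1634]
 [ 0.5817 -0.1087  0.2048]]
```

View pics/c4.png

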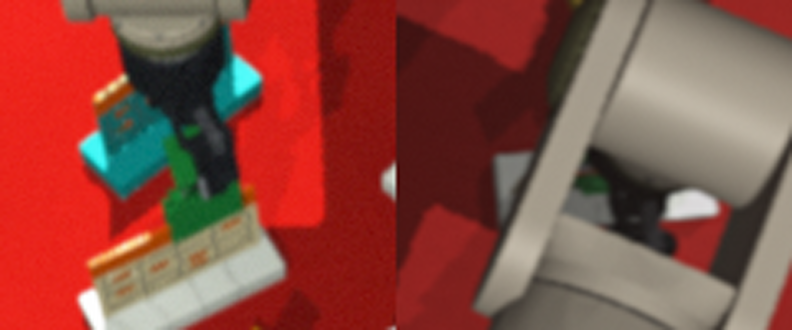

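The picture shows one finger in front of the clip and the clip still upright on the card (left panel (200,190)). The tool is about 4 mm short, so I correct that.

jog_arm --plan "0 0 0 0.32 0.38 -0.1 0;0 0 0 0 0 0 0;0 0 0 0 0 0 0"

```text
time_s: 5.05
position: [0.5919, -0.121, 0.1736]
tool_rot: [[-0.091, 0.996, 0.001], [0.996, 0.091, -0.001], [-0.001, 0.001, -1.0]]
ft_force: [-0.9, -0.3, -0.5]
grip_width: 0.0853
gripper_force: 0.0
```

```bash
python3 g.py .5905 -.1212 .171
```

```text
t 5.05 pos [ 0.5919 -0.121   0.1736] shift cm [-0.0066 -0.142   0.2638] yaw 5.204334399004143 z [ 0.0013 -0.0005 -1.    ] F [-0.8638 -0.349  -0.4665] w 0.08529453479726269 0.0
```

jog_arm --plan "0 0 0 0 -0.1 0.15 0;0 0 0 0 0 0 0;0 0 0 0 0 0 0;0 0 0 0 0 0 0"

```text
time_s: 5.38
position: [0.5904, -0.1213, 0.1715]
tool_rot: [[-0.09, 0.996, 0.0], [0.996, 0.09, -0.0], [-0.0, 0.0, -1.0]]
ft_force: [-0.2, 0.6, 1.2]
grip_width: 0.0853
gripper_force: 0.0
```

```bash
python3 g.py .5905 -.1212 .171
```

```text
t 5.3833 pos [ 0.5904 -0.1213  0.1715] shift cm [0.006  0.0063 0.048 ] yaw 5.185161783745042 z [ 0. -0. -1.] F [-0.1666  0.6034  1.1964] w 0.08531070781330059 0.0
```

Well placed. I close in stages.

jog_arm --plan "0 0 0 0 0 0 60;0 0 0 0 0 0 90;0 0 0 0 0 0 110;0 0 0 0 0 0 120;0 0 0 0 0 0 120;0 0 0 0 0 0 120" --grip_force 30

```text
time_s: 5.88
position: [0.5905, -0.1212, 0.1713]
tool_rot: [[-0.09, 0.996, -0.0], [0.996, 0.09, 0.0], [0.0, -0.0, -1.0]]
ft_force: [-0.2, -0.1, -0.8]
grip_width: 0.0454
gripper_force: 2.3
```

jog_arm --plan "0 0 0 0 0 0 150;0 0 0 0 0 0 180;0 0 0 0 0 0 210;0 0 0 0 0 0 230;0 0 0 0 0 0 255;0 0 0 0 0 0 255;0 0 0 0 0 0 255;0 0 0 0 0 0 255"

```text
time_s: 6.55
position: [0.5905, -0.1212, 0.1714]
tool_rot: [[-0.091, 0.996, 0.0], [0.996, 0.091, -0.0], [-0.0, 0.0, -1.0]]
ft_force: [0.7, 0.2, -0.2]
grip_width: 0.0133
gripper_force: 29.2
```

```bash
python3 - <<'E'
from h import *
from g import to
to([.5905,-.1212,.25],0)
a=imaging.get_image("scene")
x=a["pixels"][215:315,200:320,::-1]
cv2.imwrite("pics/c5.png",cv2.resize(x,None,fx=5,fy=5,interpolation=2))
E
```

```text
t 6.55 pos [ 0.5905 -0.1212  0.1714] shift cm [ 0.0029  0.0033 -7.8553] yaw 5.1932030090285455 z [ 0. -0. -1.] F [ 0.7087  0.1837 -0.2064] w 0.013277333346337211 29.21878411900252
```

View pics/c5.png

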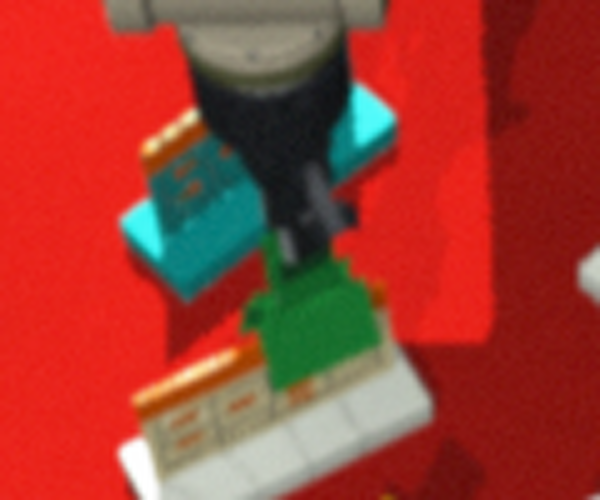

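The picture shows the jaws flared, with the near jaw standing off the card at (320,350). The grip is 29 N at the stop. I lift straight up.

jog_arm --plan "0 0 0 0 0 -0.3 255;0 0 0 0 0 -0.6 255;0 0 0 0 0 -0.8 255;0 0 0 0 0 -1 255;0 0 0 0 0 -1 255;0 0 0 0 0 -1 255;0 0 0 0 0 -1 255;0 0 0 0 0 -1 255;0 0 0 0 0 -0.5 255;0 0 0 0 0 0 255"

```text
time_s: 7.43
position: [0.5909, -0.1214, 0.2451]
tool_rot: [[-0.091, 0.996, 0.003], [0.996, 0.091, -0.001], [-0.001, 0.002, -1.0]]
ft_force: [0.4, 0.5, 0.1]
grip_width: 0.0131
gripper_force: 29.2
```

```bash
python3 - <<'E'
from h import *
from g import to
to([.5675,.133,.245],0)
a=imaging.get_image("scene"); P=pts(a); hsv=cv2.cvtColor(a["pixels"],cv2.COLOR_RGB2HSV)
g=(cv2.inRange(hsv,(45,100,20),(80,255,255))>0)&(np.hypot(P[...,0]-.59,P[...,1]+.12)<.09)
p=P[g]; print(np.percentile(p,[1,50,99],axis=0))
x=a["pixels"][195:315,200:320,::-1]
cv2.imwrite("pics/c6.png",cv2.resize(x,None,fx=4.5,fy=4.5,interpolation=2))
E
```

```text
t 7.4333 pos [ 0.5909 -0.1214  0.2451] shift cm [25.5453 -0.028  -0.0231] yaw 5.193448349949544 z [ 0.0025 -0.001  -1.    ] F [0.4178 0.5292 0.1271] w 0.013089685687983995 29.23125660046935
[[ 0.5728 -0.1518  0.1699]
 [ 0.5995 -0.1241  0.2084]
 [ 0.6126 -0.0912  0.2734]]
```

View pics/c6.png

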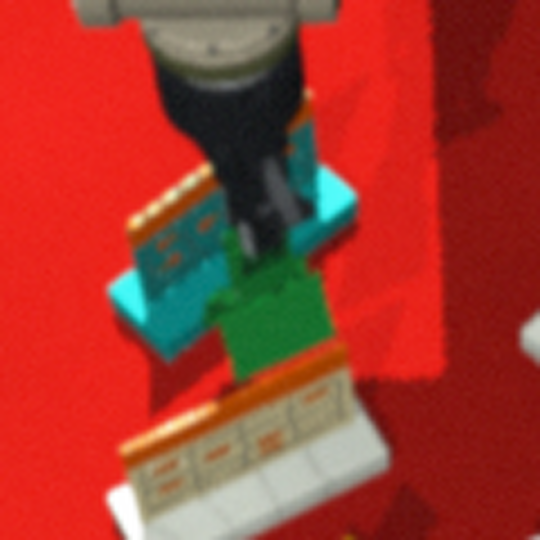

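The clip is off the card and hanging open below the fingers at (275,320). I turn it to the new chart's yaw and carry it over.

jog_arm --plan "0 0 0 0.7 0 0 255;0 0 0 1.4 0 0 255;0 0 0 2 0 0 255;0 0 0 2 0 0 255;0 0 0 2 0 0 255;0 0 0 2 0 0 255;0 0 0 2 0 0 255;0 0 0 2 0 0 255;0 0 0 2 0 0 255;0 0 0 2 0 0 255"

```text
time_s: 8.32
position: [0.5732, 0.0612, 0.243]
tool_rot: [[-0.091, 0.996, -0.001], [0.996, 0.091, 0.0], [0.0, -0.001, -1.0]]
ft_force: [0.2, -0.1, -0.4]
grip_width: 0.0133
gripper_force: 29.2
```

jog_arm --plan "0 0 0 2 0 0 255;0 0 0 2 0 0 255;0 0 0 1.7 0 0 255;0 0 0 1 0 0 255;0 0 -2 0.4 0 0 255;0 0 -4 0 0 0 255;0 0 -4 0 0 0 255;0 0 -3.9 0 0 0 255;0 0 0 0 0 0 255;0 0 0 0 0 0 255"

```text
time_s: 9.15
position: [0.5674, 0.1301, 0.2432]
tool_rot: [[-0.325, 0.946, -0.001], [0.946, 0.325, -0.0], [0.0, -0.001, -1.0]]
ft_force: [-0.3, -0.3, 0.5]
grip_width: 0.013
gripper_force: 29.2
```

```bash
python3 - <<'E'
from h import *
from g import to
to([.5675,.133,.175],0)
for c in("scene","top"):
    im=imaging.get_image(c);P=pts(im); hsv=cv2.cvtColor(im["pixels"],cv2.COLOR_RGB2HSV); 
    ok=np.hypot(P[...,0]-.5675,P[...,1]-.133)<.11
    g=(cv2.inRange(hsv,(45,100,20),(80,255,255))>0)&ok&(P[...,2]>.14)&(P[...,2]<.22)
    b=(cv2.inRange(hsv,(105,80,20),(135,255,255))>0)&ok&(P[...,2]>.1)&(P[...,2]<.13)
    A=np.radians(19.1); R=np.array([[np.cos(A),np.sin(A)],[-np.sin(A),np.cos(A)]])
    for n,m in(("clip",g),("edge",b)):
        p=P[m]
        if len(p)>9: print(c,n,len(p),"chart-frame xy mm",np.percentile((p[:,:2]-[.5675,.133])@R.T*1000,[2,50,98],axis=0).ravel(),"z",np.percentile(p[:,2],[2,98]))
E
```

```text
t 9.15 pos [0.5674 0.1301 0.2432] shift cm [0.273  0.1114 6.821 ] yaw 18.987460980745954 z [-0.0005 -0.     -1.    ] F [-0.3337 -0.3004  0.4886] w 0.012979173045698393 29.234283668920398
scene clip 302 chart-frame xy mm [-21.2893 -32.5021  10.5192  -7.3509  18.683   26.9108] z [0.168 0.218]
scene edge 122 chart-frame xy mm [ -1.9436 -71.8884   0.8148 -14.3136   4.806   68.9417] z [0.1011 0.1222]
top clip 15 chart-frame xy mm [-23.4533  22.5457 -19.2805  24.8407 -14.2103  26.9115] z [0.1748 0.2048]
top edge 27 chart-frame xy mm [ -1.9892 -68.036   -1.3994 -49.3924   0.9417  63.1811] z [0.1019 0.1205]
```

jog_arm --plan "0 0 0 0.18 0.1 0 255;0 0 0 0 0 0.5 255;0 0 0 0 0 0.7 255;0 0 0 0 0 0.7 255;0 0 0 0 0 0.6 255;0 0 0 0 0 0.3 255;0 0 0 0 0 0 255;0 0 0 0 0 0 255"

```text
time_s: 9.92
position: [0.5681, 0.1317, 0.2153]
tool_rot: [[-0.327, 0.945, -0.0], [0.945, 0.327, 0.0], [0.0, -0.0, -1.0]]
ft_force: [0.5, 0.3, 0.4]
grip_width: 0.0133
gripper_force: 29.2
```

```bash
python3 - <<'E'
from h import *
from g import to
to([.5678,.132,.172],0)
x=imaging.get_image("scene")["pixels"][160:290,280:420,::-1]
y=imaging.get_image("top")["pixels"][190:320,210:350,::-1]
cv2.imwrite("pics/c7.png",cv2.resize(np.hstack([x,y]),None,fx=2.8,fy=2.8,interpolation=2))
E
```

```text
t 9.9167 pos [0.5681 0.1317 0.2153] shift cm [ 0.0324 -0.016   4.3347] yaw 19.08566908527282 z [-0.0001  0.     -1.    ] F [0.4717 0.2768 0.3679] w 0.013323277992769474 29.237240650691092
```

View pics/c7.png

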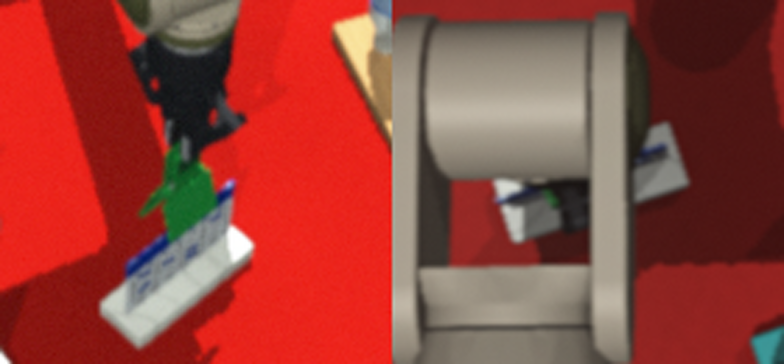

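The clip stands wide open above the new card's middle, with the jaws either side in view (left panel: near jaw (190,205), far jaw (150,205)). I descend the rest of the way.

jog_arm --plan "0 0 0 0 0 0.4 255;0 0 0 0 0 0.6 255;0 0 0 0 0 0.7 255;0 0 0 0 0 0.7 255;0 0 0 0 0 0.7 255;0 0 0 0 0 0.6 255;0 0 0 0 0 0.4 255;0 0 0 0 0 0.2 255;0 0 0 0 0 0 255;0 0 0 0 0 0 255"

```text
time_s: 10.85
position: [0.5681, 0.1318, 0.1726]
tool_rot: [[-0.327, 0.945, 0.0], [0.945, 0.327, -0.0], [-0.0, 0.0, -1.0]]
ft_force: [-0.1, -0.4, 0.1]
grip_width: 0.0126
gripper_force: 29.2
```

```bash
python3 - <<'E'
from h import *
from g import to
to([.5678,.132,.172],0)
im=imaging.get_image("scene"); P=pts(im); hsv=cv2.cvtColor(im["pixels"],cv2.COLOR_RGB2HSV)
ok=np.hypot(P[...,0]-.5675,P[...,1]-.133)<.11
g=(cv2.inRange(hsv,(45,100,20),(80,255,255))>0)&ok
A=np.radians(19.1); R=np.array([[np.cos(A),np.sin(A)],[-np.sin(A),np.cos(A)]])
for lo,hi in((.08,.11),(.11,.13),(.13,.15)):
    p=P[g&(P[...,2]>lo)&(P[...,2]<hi)]
    if len(p): print(lo,len(p),np.percentile((p[:,:2]-[.5675,.133])@R.T*1000,[2,50,98],axis=0).ravel(),p[:,2].min())
x=im["pixels"][170:290,280:420,::-1]
cv2.imwrite("pics/c8.png",cv2.resize(x,None,fx=5,fy=5,interpolation=2))
E
```

```text
t 10.85 pos [0.5681 0.1318 0.1726] shift cm [ 0.0312 -0.0256  0.0555] yaw 19.09271757418216 z [ 0.0003 -0.     -1.    ] F [-0.116  -0.4268  0.1003] w 0.01261969813063223 29.237687713466585
0.08 74 [-21.2667 -31.8537  18.0406  -7.2366  22.4871  29.5871] 0.09219632606648065
0.11 110 [-15.9426 -30.0524  13.5397  -1.375   20.1545  30.1778] 0.11003930615799629
0.13 103 [ -8.0246 -31.3795   8.4042  -2.0569  14.8685  27.0366] 0.13006882578176238
```

View pics/c8.png

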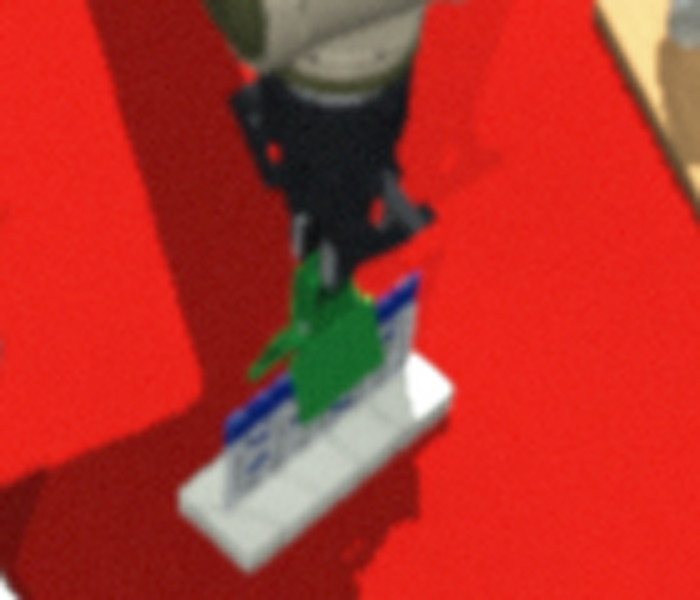

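The jaws straddle the blue-headed card near its middle: near jaw at (340,360), far jaw at (275,360). Both are about 20 mm off at the outside, and there is no contact force. I let it settle, then hand in.

jog_arm --plan "0 0 0 0 0 0 255;0 0 0 0 0 0 255;0 0 0 0 0 0 255;0 0 0 0 0 0 255;0 0 0 0 0 0 255;0 0 0 0 0 0 255"

```text
time_s: 11.4
position: [0.5681, 0.1318, 0.1724]
tool_rot: [[-0.327, 0.945, 0.0], [0.945, 0.327, 0.0], [-0.0, 0.0, -1.0]]
ft_force: [-0.0, 0.3, -0.5]
grip_width: 0.0128
gripper_force: 29.2
```

```bash
python3 -c "
from g import *
to([.5678,.132,.172],0); print(job.close_job())"
```

```text
t 11.4 pos [0.5681 0.1318 0.1724] shift cm [ 0.0281 -0.0173  0.0442] yaw 19.095335593686503 z [ 0.0001  0.     -1.    ] F [-0.0309  0.2502 -0.5223] w 0.012761525241749372 29.2368453880772
the job is handed in; nothing more can be done
None
```

The green clip is off the old chart and held wide open and still over the new blue-headed chart, one jaw on each side of the card near the middle of its top edge with no contact force showing; I handed the job in at 11.4 s, and no verdict came back.

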